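# Lean the big print plate on its rest and chock its foot

## Task

Lift the larger of the two print plates out of the wooden rack and lean it back against the aluminium rail of the rest, black textured face outwards, its lower edge on the black rubber strip, centred and square to the rail; let go of it. Then stand the steel weight on the rest's base close up against the foot of the leaning plate, in the middle, so that the plate cannot slip. Leave everything else on the bench where it is.

Things in the scene. Friction and masses are not known exactly. Their poses are not given: they have to be found in the camera images.
- plate: larger print plate: dark metal slab 8 thick (x) x 170 wide (y) x 140 high (z), with a pull tab 10 thick x 50 wide x 25 high on the middle of its upper edge (top of the tab 165 above the lower edge); +x face has the black textured coating; origin at the centre of the lower edge, z up the plate. Starts upright in one slot of the rack; about 0.5 kg.
- small_plate: smaller print plate, same make, 8 x 110 x 90 high with a tab 10 x 40 x 20 high; origin at the centre of its lower edge; stands in the other slot. Leave it.
- rack: fixed plywood rack: base 150 (x) x 200 (y) x 10 high; two slots along y, at x = +35 and -35, each 12 wide between walls 6 thick that rise to 55 above the bench; origin under the centre of the base. Either plate can be in either slot.
- rest: fixed rest: grey base 150 (x) x 240 (y) x 6 thick, origin under its centre; square aluminium rail 20 x 20 along y at its back on two uprights (y = +-110), rail front face at x = -45, top 96 above the bench; flat black rubber strip (no height) from x = -22 to +8, 200 long. The plate leans with its top to -x, coated face to +x, lower rear edge on the strip (14 to 30 deg off upright).
- chock: steel weight (chock): block 40 (x) x 90 (y) x 16 high with an upright grip fin on its middle, 30 long (x) x 12 thick (y), top of the fin 55 above the underside; origin at the centre of the underside; about 0.5 kg. Starts on the bench. Either long side may face the plate.
- torch: black torch standing upright, 32 dia x 110 high, origin under it. Bystander.
- jar: small jar, 44 dia x 50 high, origin under it. Bystander.
- cutters: side cutters lying flat, about 150 long, 10 high, blue grips. Bystander.
- scraper: spatula-like scraper lying flat. Bystander.
- glue: white glue stick standing upright, 28 dia x 95 high. Bystander.
There are look-alikes about, which are no part of the job. Of the things shaped like the chock, the steel one is meant.

How it is judged:
On the way, in this order (a step that is already met when the one before it is completed fails the run):
1. the larger plate leans against the rail, lower edge on the strip, textured face out, let go of (x of plate in the frame of rest between -0.021 and 0.0145 m and y of plate in the frame of rest between -0.03 and 0.03 m and z of plate in the frame of rest between 0.003 and 0.014 m and angle between plate's own z axis and vertical between 0.2 and 0.6 rad and angle between plate's own x axis and vertical between 0.97 and 1.38 rad and angle between the y axis of plate and the y axis of rest, either way round below 0.17 rad and contact force between the fingers and plate below 0.1 N and linear speed of plate below 0.02 m/s and angular speed of plate below 0.15 rad/s), for 0.3 s.
2. the steel weight stands close up against the foot of the leaning plate, let go of (x of plate in the frame of rest between -0.021 and 0.0145 m and y of plate in the frame of rest between -0.03 and 0.03 m and z of plate in the frame of rest between 0.003 and 0.014 m and angle between plate's own z axis and vertical between 0.2 and 0.6 rad and angle between plate's own x axis and vertical between 0.97 and 1.38 rad and angle between the y axis of plate and the y axis of rest, either way round below 0.17 rad and x of chock in the frame of plate between 0.012 and 0.03 m and y of chock in the frame of plate between -0.03 and 0.03 m and z of chock in the frame of rest between 0.003 and 0.01 m and angle between chock's own z axis and vertical below 0.1 rad and angle between the y axis of chock and the y axis of plate, either way round below 0.17 rad and contact force between the fingers and chock below 0.1 N and linear speed of chock below 0.02 m/s and angular speed of chock below 0.15 rad/s), for 0.3 s.
At the end, for the whole second after the job is handed in: Larger plate leaning on the rail, 11 to 34 deg off upright, textured face out, lower edge on the strip (2 mm grace), within 30 mm of the middle and 10 deg of square; weight flat on the base in front, within about 7 mm of its foot, 30 mm of its middle, 10 deg of parallel; both released, at rest (all of step 2 and contact force between the fingers and plate below 0.1 N and linear speed of plate below 0.02 m/s and angular speed of plate below 0.15 rad/s); the robot touches nothing.
It fails at once if a bystander or the smaller plate is moved more than 30 mm or tipped over (distance of any of small_plate, torch, jar, cutters, scraper, glue from where it was at the start of the episode above 0.03 m or angle between any of small_plate, torch, jar, glue's own z axis and vertical above 0.35 rad).
It also fails if it takes over 58 s, if anything falls off the work surface, if the arm or the gripper's body presses on something with over 40 N, if the wrist force passes 120 N, or if a joint passes its speed limit or range.

## Robot

A 6-joint arm with a two-finger parallel gripper is mounted at the origin on the work surface. World frame = base frame: x ahead of the robot, y to its left, z up, the work surface at z = 0. Lengths are in m, angles in rad, forces in N, time in s.
With the tool pointing down it reaches from about 0.325 to 0.75 m from the base axis. Payload 7.6 kg.
Tool frame: the origin (TCP) lies midway between the tips of the shut fingers; the grasp point (between the pads) lies 19 mm behind it (bot.hold_point_z is the distance from the TCP to the grasp point, in m); z points along the fingers, y is the direction in which the jaws open and shut (so a half turn about z gives the same grasp; the last joint's range is limited). The gripper opens to 85 mm and grips with 20 to 120 N. Pads are 22 mm wide; open, the fingers measure 114 mm over their backs; the gripper's body (76 mm by 85 mm) begins 54 mm behind the grasp point. The pads swing forward as they close: fully open they stand 13 mm farther back than shut.
Start: joints at [-1.297, 0.052, 1.401, -0, 1.689, -0.07], TCP at [0.177, -0.494, 0.231] pointing down, gripper open.
Joint ranges: [-2.9, 2.9], [-0.91, 2.17], [0.12, 2.37], [-1.06, 4.2], [0.26, 2.73], [-2.93, 2.93]. Speed limits (rad/s): [2.57, 2.57, 3.01, 3.14, 3.14, 3.14].

## Interface

Orientations are given as a unit quaternion [x, y, z, w].
In Python, from plant import bot, viewer, ticket gives the robot as it stands.
- The arm moves only by the tool send_rows, never from a script. Its argument "plan" is one flat list of numbers, 7 for each row, row after row: the shift along the world's x, y, z in cm, then the turn, a rotation vector about the world's x, y, z in degrees, then the finger opening in cm, from 0 to 8.54. In form: [tx, ty, tz, ax, ay, az, jaw, tx, ty, tz, ax, ay, az, jaw, ...]. A call has 1 to 5 rows; each row shifts and turns the commanded pose from where the row before left it; what a row does not reach is not made up. A row lasts 1/12 s, in which the tool goes at most 41.7 mm and 7.16 degrees, less where a joint would pass 70% of its speed; a pose out of reach is approached as far as the arm can. A call with a gripper value outside its range is refused whole. The fingers move at their own pace and stop on an object; "squeeze" is the grip in N (left out, the last holds). Time passes only in rows, so rows that do not move let the fingers close. It gives the time, the measured TCP pose, the force and the opening at its end, in the units of the state.
- bot.state(): the state, without advancing time (a new reading comes with each control period).
- viewer.snapshot(name): name is "scene" or "top" or "wrist"; returns a dict with "img" (420x560x3 uint8, red, green, blue), "range_z" (420x560 float32, m along the optical axis (not along the pixel's ray), 0 where there is no reading), "fx", "fy", "cx", "cy" (pixels), "k1" (the pictures are not rectified: a ray, as slopes to the right and down, at radius r is drawn at 1 + k1 r^2 times it, then the intrinsics apply), "R" (3x3) and "t" (3): a world point X has camera coordinates R X + t. Camera axes: x right, y down, z forward; pixel columns grow to the right and rows downward; lengths in m; the calibration is good to about 2 mm. A picture is of the moment at which its call begins.
- ticket.finish_job(): hands the job in, once; it reports no verdict.
The state is a dict: "clock": time; "joints": joint angles; "qd": joint speeds; "joint_efforts": joint torques, N m; "ee_pos": TCP position; "ee_rot": TCP orientation; "contact_force": force on the tool from outside, world axes, zero at the start; "wrist_torque": the same for the moment, N m; "grip_width": finger opening in m.
Only numpy, scipy, OpenCV 4.12 (cv2) and the standard library are available. Lean on these libraries where they do the work, as an engineer would, in place of code of your own. Each camera call takes 0.05 s, during which the arm holds its last target. There are 200 camera calls.

## Working session

There is one attempt and no reset: what is moved stays moved. The work goes in short steps, Python scripts to look and compute and a tool call to move; the robot and the scene stay as the last step left them, time stands still between calls to the robot, and variables do not carry over. Pictures are saved under pics/ and viewed, about 8 in all and at most 12, crops included, and the job is handed in when it is done.

Besides the shell and the picture viewer there is one more tool, called in YAML: its name, and indented under it one key for each argument. send_rows: Moves the arm, as the interface text tells. Its arguments: {"type":"object","properties":{"plan":{"type":"array","items":{"type":"number"}},"squeeze":{"type":"number"}},"required":["plan"]}

```bash
mkdir -p pics; ls; cat > h.py <<'E'
import numpy as np, cv2
from plant import bot, viewer, ticket
def snap(n,save=None):
    s=viewer.snapshot(n)
    if save: cv2.imwrite(f'pics/{save}.png',s['img'][:,:,::-1])
    return s
def pts(s):
    """world points for each pixel from depth (undistorted rays)"""
    h,w=s['range_z'].shape; u,v=np.meshgrid(np.arange(w),np.arange(h))
    r=rays(s,u.ravel(),v.ravel())
    P=r*s['range_z'].reshape(-1,1)
    W=(P-s['t'])@np.array(s['R']); W[s['range_z'].ravel()==0]=np.nan
    return W.reshape(h,w,3)
def rays(s,u,v):
    xd=(np.asarray(u,float)-s['cx'])/s['fx']; yd=(np.asarray(v,float)-s['cy'])/s['fy']
    x,y=xd.copy(),yd.copy()
    for _ in range(10):
        k=1+s['k1']*(x*x+y*y); x,y=xd/k,yd/k
    return np.stack([x,y,np.ones_like(x)],-1)
def plane(s,u,v,z):
    d=rays(s,np.atleast_1d(u),np.atleast_1d(v))@np.array(s['R']); c=-np.array(s['R']).T@np.array(s['t'])
    return c+d*((z-c[2])/d[:,2])[:,None]
def proj(s,X):
    c=np.atleast_2d(X)@np.array(s['R']).T+s['t']; a=c[:,:2]/c[:,2:]; k=1+s['k1']*(a**2).sum(1,keepdims=True)
    return a*k*[s['fx'],s['fy']]+[s['cx'],s['cy']]
E
python3 - <<'E'
from h import *
import pickle
S={n:snap(n,n+'0') for n in ('scene','top')}
pickle.dump(S,open('s0.pkl','wb'))
a=np.vstack([S['scene']['img'],S['top']['img']])
for n in S: s=S[n]; print(n,s['fx'],s['k1'],-np.array(s['R']).T@s['t'],(s['range_z']>0).mean())
print(bot.state())
E
```

```text
pics
scene 443.75674578544204 -0.13584684599071212 [1.23940125 0.4514326  0.93914226] 0.9960714285714286
top 546.3025204789858 -0.09329682807268683 [ 0.4968541  -0.01699309  1.90693404] 0.9960374149659864
{'clock': 0.1, 'joints': array([-1.29733639e+00,  5.28288273e-02,  1.40159233e+00,  7.43988184e-06,
        1.68859521e+00, -7.03089306e-02]), 'qd': array([-0.00174138, -0.00248826, -0.00377466, -0.0007568 , -0.00282354,
        0.00046446]), 'joint_efforts': array([ 4.95899203e-04, -3.82583964e+01, -3.60984564e+01, -1.11004085e-04,
        4.79797949e-03,  3.35408663e-05]), 'ee_pos': array([ 0.17689482, -0.4940293 ,  0.23054341]), 'ee_rot': array([ 9.85263880e-01,  1.71039700e-01, -6.85073298e-05, -7.08560508e-04]), 'contact_force': array([-0.33953781,  0.13767179, -0.50362526]), 'wrist_torque': array([-0.03262409,  0.00904165, -0.03262251]), 'grip_width': 0.08533851564686744}
```

View pics/scene0.png

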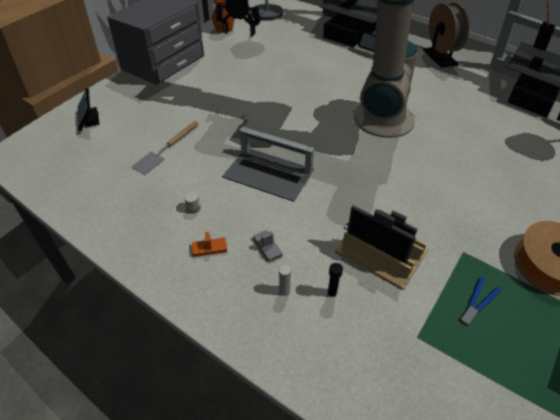

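View pics/top0.png

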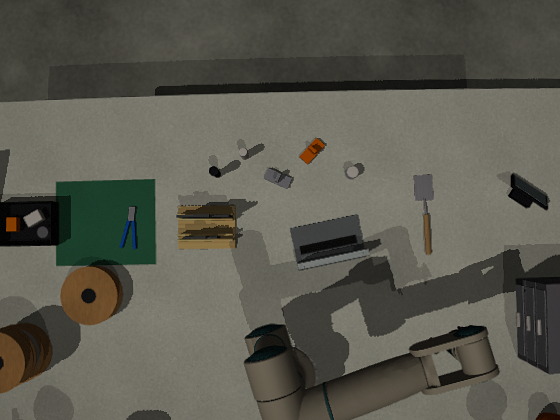

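The scene view shows the rack at (380,245) with two dark plates, the rest at (270,170), the grey steel weight at (267,246), the orange look-alike at (208,245), glue at (285,280), torch at (335,280) and jar at (192,203). Candidates for the chock are the steel one at top (278,177) and the orange one at top (313,150). The plate could be the front one at scene (380,232) or the rear one with its tab at (397,218). I'll crop closely and measure.

```bash
python3 - <<'E'
from h import *
import pickle
S=pickle.load(open('s0.pkl','rb'))
s,t=S['scene']['img'],S['top']['img']
def crop(i,x,y,w,h,k=None): return cv2.resize(i[y:y+h,x:x+w],(400,300),interpolation=cv2.INTER_CUBIC)
m=np.vstack([np.hstack([crop(s,320,195,120,90),crop(t,165,190,100,75)]),np.hstack([crop(t,255,150,60,45),crop(t,280,205,100,75)])])
cv2.imwrite('pics/crop1.png',np.clip(m[:,:,::-1].astype(float)*1.6,0,255))
P={n:pts(S[n]) for n in S}
# rack/plates: points by height from both views
for n in P:
    W=P[n].reshape(-1,3); 
    r=W[(W[:,0]>.35)&(W[:,0]<.65)&(W[:,1]>.1)&(W[:,1]<.5)&(W[:,2]>.004)]
    for lo,hi in ((.08,.098),(.1,.115),(.125,.145),(.15,.18)):
        q=r[(r[:,2]>lo)&(r[:,2]<hi)]
        if len(q)>3: print(n,lo,len(q),q.min(0).round(3),q.max(0).round(3),q.mean(0).round(3))
# rest rail, chock
def rect(n,box,zlo,zhi):
    W=P[n].reshape(-1,3); q=W[(W[:,0]>box[0])&(W[:,0]<box[1])&(W[:,1]>box[2])&(W[:,1]<box[3])&(W[:,2]>zlo)&(W[:,2]<zhi)]
    if len(q)>5: c,wh,a=cv2.minAreaRect((q[:,:2]*1000).astype(np.float32)); print(n,zlo,len(q),np.round(c,1),np.round(wh,1),round(a,1),q[:,2].mean().round(4))
for n in P:
    print(n)
    for px in [(207,227),(330,242),(278,177)]:
        if n=='top': print(px,P[n][px[1],px[0]].round(3))
    rect(n,(.35,.65,-.3,.1),.085,.102)
    rect(n,(.35,.65,-.3,.1),.003,.010)
    rect(n,(.6,.8,-.05,.12),.008,.022); rect(n,(.6,.8,-.05,.12),.035,.07)
E
```

```text
scene 0.08 440 [0.485 0.167 0.08 ] [0.569 0.336 0.098] [0.545 0.265 0.089]
scene 0.1 357 [0.488 0.167 0.1  ] [0.569 0.335 0.115] [0.548 0.258 0.107]
scene 0.125 388 [0.561 0.167 0.125] [0.569 0.335 0.145] [0.565 0.254 0.135]
scene 0.15 298 [0.556 0.169 0.15 ] [0.569 0.334 0.179] [0.564 0.251 0.162]
top 0.08 20 [0.487 0.169 0.088] [0.563 0.32  0.098] [0.501 0.251 0.095]
top 0.1 47 [0.487 0.175 0.1  ] [0.557 0.32  0.115] [0.512 0.24  0.106]
top 0.125 21 [0.488 0.169 0.126] [0.564 0.333 0.145] [0.53  0.263 0.136]
top 0.15 106 [0.555 0.169 0.15 ] [0.565 0.338 0.18 ] [0.56  0.258 0.162]
scene
scene 0.085 567 [ 410.4 -172.3] [ 26.4 241.4] 10.5 0.0946
scene 0.003 3262 [500.  -99.9] [298.5 399.2] 0.2 0.006
scene 0.008 355 [717.2  48.1] [193.1  48.3] 58.7 0.016
scene 0.035 117 [732.5  63. ] [155.4  29. ] 54.7 0.05
top
(207, 227) [0.525 0.258 0.014]
(330, 242) [ 0.463 -0.167  0.007]
(278, 177) [0.689 0.007 0.055]
top 0.085 414 [ 408.8 -170.4] [ 20.6 240.6] 10.3 0.0958
top 0.003 3424 [499.9 -99.9] [299.8 399.6] 0.1 0.006
top 0.008 428 [700.2  35.1] [200.  165.8] 0.3 0.0133
top 0.035 41 [727.7  56.1] [138.5  27.2] 50.7 0.054[ WARN:0@0.821] global loadsave.cpp:1063 imwrite_ Unsupported depth image for selected encoder is fallbacked to CV_8U.
```

View pics/crop1.png

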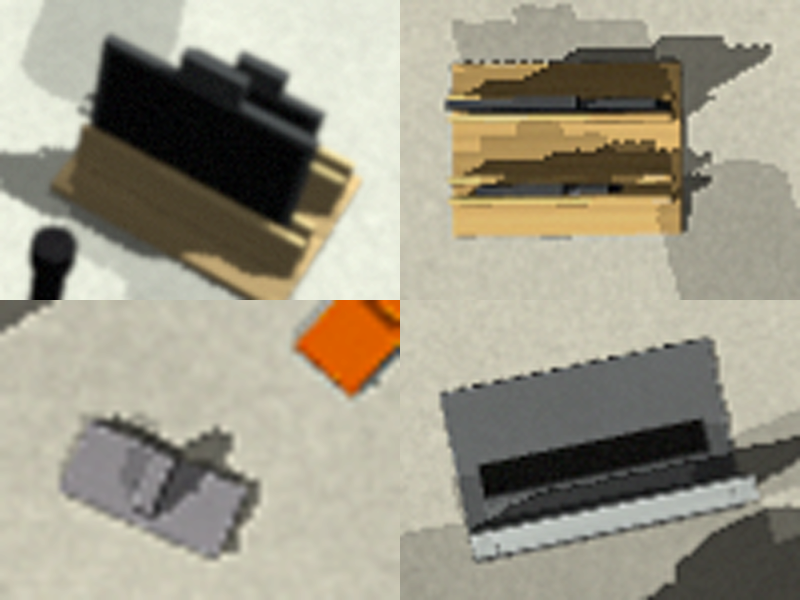

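The larger plate is in the +x slot (x≈0.56, y≈0.252); in the scene crop its +x face is black. The steel chock is the grey block in the lower-left crop, and the orange one is the look-alike. I'm moving towards the rack now and will check the faces from the wrist camera.

send_rows:
  plan: [1.8,3.6,0.15,0,0,3.5,5,1.8,3.6,0.15,0,0,3.5,5,1.8,3.6,0.15,0,0,3.5,5,1.8,3.6,0.15,0,0,3.5,5,1.8,3.6,0.15,0,0,3.5,5]
  squeeze: 50

```text
clock: 0.52
ee_pos: [0.2672, -0.3125, 0.2384]
ee_rot: [0.947, 0.32, -0.0, -0.0]
contact_force: [1.2, -0.3, 0.5]
grip_width: 0.0497
```

send_rows:
  plan: [1.8,3.6,0.15,0,0,3.5,5,1.8,3.6,0.15,0,0,3.5,5,1.8,3.6,0.15,0,0,3.5,5,1.8,3.6,0.15,0,0,3.5,5,1.8,3.6,0.15,0,0,3.5,5]

```text
clock: 0.93
ee_pos: [0.3572, -0.1323, 0.2463]
ee_rot: [0.888, 0.461, 0.0, 0.0]
contact_force: [0.3, 0.2, 0.1]
grip_width: 0.0498
```

send_rows:
  plan: [1.8,3.6,0.15,0,0,3.5,5,1.8,3.6,0.15,0,0,3.5,5,1.8,3.6,0.15,0,0,3.5,5,1.8,3.6,0.15,0,0,3.5,5,1.8,3.6,0.15,0,0,3.5,5]

```text
clock: 1.35
ee_pos: [0.4473, 0.0479, 0.2537]
ee_rot: [0.807, 0.591, -0.0, 0.0]
contact_force: [-0.0, -0.2, -0.1]
grip_width: 0.0498
```

send_rows:
  plan: [1.8,3.6,0.15,0,0,3.5,5,1.8,3.6,0.15,0,0,3.5,5,1.8,3.6,0.15,0,0,3.5,5,1.8,3.6,0.15,0,0,3.5,5,1.8,3.6,0.15,0,0,3.5,5]

```text
clock: 1.77
ee_pos: [0.5373, 0.2278, 0.2607]
ee_rot: [0.708, 0.706, -0.0, -0.0]
contact_force: [0.6, -0.3, 0.9]
grip_width: 0.0499
```

```bash
python3 - <<'E'
from h import *
import pickle
s=snap('wrist','w1'); st=bot.state(); print(st['ee_pos'].round(4),st['ee_rot'].round(4),st['joints'].round(2), 'cam',(-np.array(s['R']).T@s['t']).round(3),np.array(s['R'])[2].round(2))
# small jaw-tool y axis
from scipy.spatial.transform import Rotation as Ro
print(Ro.from_quat(st['ee_rot']).as_matrix().round(3))
W=pts(s); 
def rect(q,l):
    if len(q)>8: c,wh,a=cv2.minAreaRect((q[:,:2]*1000).astype(np.float32)); print(l,len(q),np.round(c,1),np.round(wh,1),round(a,1),np.median(q[:,2]).round(4))
def box(W,b,lo,hi):
    W=W.reshape(-1,3); return W[(W[:,0]>b[0])&(W[:,0]<b[1])&(W[:,1]>b[2])&(W[:,1]<b[3])&(W[:,2]>lo)&(W[:,2]<hi)]
S=pickle.load(open('s0.pkl','rb'))
for n,Q in (('w',W),('scene',pts(S['scene'])),('top',pts(S['top']))):
    q=box(Q,(.53,.59,.1,.4),.154,.182); rect(q,n+' tab')
    q=box(Q,(.53,.59,.1,.4),.145,.153); rect(q,n+' edge')
    q=box(Q,(.53,.59,.1,.4),.08,.14); rect(q,n+' face')
    if len(q)>20: print(np.polyfit(q[:,1],q[:,0],1))
# chock by colour: grey blob near (0.69,0) in both fixed views
for n in S:
    Q=pts(S[n]); b=(.62,.75,-.055,.06)
    inb=(Q[...,0]>b[0])&(Q[...,0]<b[1])&(Q[...,1]>b[2])&(Q[...,1]<b[3])
    im=S[n]['img'].astype(int); grey=(im.max(2)-im.min(2)<40)
    for lo,hi in ((.011,.019),(.035,.07)):
        q=Q[inb&grey&(Q[...,2]>lo)&(Q[...,2]<hi)]; rect(q,n+f' chock {lo}')
E
```

```text
[0.5387 0.2331 0.2578] [ 0.705   0.7092 -0.0009 -0.0018] [0.34 0.23 1.16 0.   1.76 0.34] cam [0.538 0.302 0.404] [-0.   -0.29 -0.96]
[[-0.006  1.    -0.004]
 [ 1.     0.006  0.001]
 [ 0.001 -0.004 -1.   ]]
w tab 991 [560.9 251.5] [50.3 10.1] 89.3 0.1754
w edge 1363 [560.5 251.8] [169.7   9.1] 89.3 0.1505
w face 754 [557.  251.9] [169.4   0.3] 89.3 0.1146
[0.01279329 0.55378045]
scene tab 194 [562.  232.6] [92.  12.5] 86.8 0.1699
scene edge 234 [561.8 250.3] [168.8  12. ] 88.7 0.1493
scene face 1098 [564.4 251.1] [ 12.5 168.9] 1.8 0.1111
[0.00939176 0.56254878]
top tab 79 [560.2 253.5] [168.2   9.6] 88.9 0.1712
top edge 51 [559.3 254.8] [169.6   6.7] 88.7 0.1503
top face 29 [559.1 236.8] [136.   7.] 90.0 0.1122
[-0.00313571  0.55743082]
scene chock 0.011 304 [691.1   6.6] [92.6 41.4] 64.6 0.0162
scene chock 0.035 102 [691.9   6.5] [15.4 29.6] 64.4 0.0517
top chock 0.011 163 [684.4   1.6] [127.8 108.9] 1.9 0.0153
top chock 0.035 35 [688.7   9.4] [11.7 29.2] 64.7 0.0558
```

View pics/w1.png

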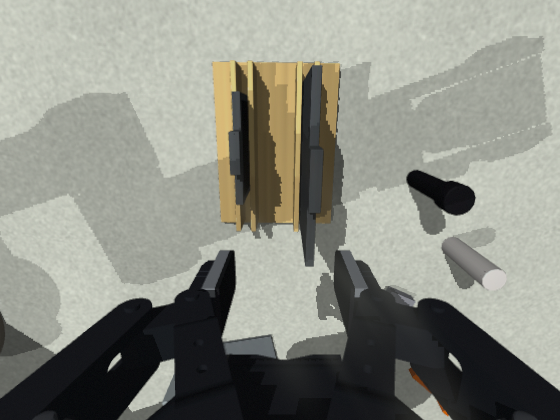

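The wrist view shows the large plate at (313,160), with a grey metal back on the robot side and its tab centre at (317,180). The small plate at (238,150) shows its black +x face. So the large plate's coating faces +x, as wanted.

send_rows:
  plan: [1.1,0.9,-1.5,0,0,-0.55,5,1.1,0.95,-1.5,0,0,-0.55,5,0,0,-1.5,0,0,0,5,0,0,0,0,0,0,5,0,0,0,0,0,0,5]

```text
clock: 2.23
ee_pos: [0.5585, 0.244, 0.2152]
ee_rot: [0.716, 0.698, -0.001, -0.001]
contact_force: [0.8, 0.9, 1.1]
grip_width: 0.0498
```

```bash
python3 - <<'E'
from h import *
from scipy.spatial.transform import Rotation as Ro
st=bot.state(); print(st['ee_pos'].round(4),Ro.from_quat(st['ee_rot']).as_matrix().round(4).tolist(),bot.hold_point_z)
E
```

```text
[0.5585 0.244  0.2152] [[0.0244, 0.9997, -0.0026], [0.9997, -0.0244, -0.001], [-0.0011, -0.0026, -1.0]] 0.0187
```

send_rows:
  plan: [0.2,0.75,-1.5,0,0,0.7,5,0,0,-2,0,0,0,5,0,0,-2,0,0,0,5,0,0,-1.5,0,0,0,5,0,0,0,0,0,0,5]

```text
clock: 2.65
ee_pos: [0.5598, 0.251, 0.144]
ee_rot: [0.712, 0.703, -0.002, -0.001]
contact_force: [-1.3, 0.3, -0.2]
grip_width: 0.0498
```

send_rows:
  plan: [0,0,0,0,0,0,0.5,0,0,0,0,0,0,0.5,0,0,0,0,0,0,0.5,0,0,0,0,0,0,0.5,0,0,0,0,0,0,0.5]
  squeeze: 70

```text
clock: 3.07
ee_pos: [0.5619, 0.252, 0.1487]
ee_rot: [0.711, 0.703, 0.002, 0.001]
contact_force: [0.4, -0.9, 6.2]
grip_width: 0.0094
```

send_rows:
  plan: [0,0,0,0,0,0,0.5,0,0,0,0,0,0,0.5,0,0,0,0,0,0,0.5,0,0,0,0,0,0,0.5,0,0,0.5,0,0,0,0.5]

```text
clock: 3.48
ee_pos: [0.5607, 0.2516, 0.151]
ee_rot: [0.711, 0.703, -0.0, -0.0]
contact_force: [0.4, -0.0, -7.1]
grip_width: 0.0088
```

send_rows:
  plan: [0,0,1.5,0,0,0,0.5,0,0,2,0,0,0,0.5,0,0,3,0,0,0,0.5,0,0,3,0,0,0,0.5,0,0,3,0,0,0,0.5]

```text
clock: 3.9
ee_pos: [0.5603, 0.2515, 0.2763]
ee_rot: [0.711, 0.703, -0.001, -0.001]
contact_force: [0.1, 0.0, -5.8]
grip_width: 0.0086
```

```bash
python3 - <<'E'
from h import *
st=bot.state(); print(st['ee_pos'].round(4),st['ee_rot'].round(4),st['contact_force'].round(2))
W=pts(snap('scene')); q=W.reshape(-1,3); q=q[(q[:,0]>.5)&(q[:,0]<.62)&(q[:,1]>.15)&(q[:,1]<.35)&(q[:,2]>.07)]
f=q[(q[:,2]<.27)]; print(f.min(0).round(3),f.max(0).round(3))
A=np.c_[f[:,1],f[:,2],np.ones(len(f))]
m=np.abs(f[:,0]-np.median(f[:,0]))<.01; print(np.linalg.lstsq(A[m],f[m,0],rcond=None)[0].round(4),m.sum())
for y in (.2,.22,.29,.31):
    c=f[np.abs(f[:,1]-y)<.005]; print(y,c[:,2].min().round(4),c[:,2].max().round(4))
E
```

```text
[0.5603 0.2515 0.2763] [ 7.114e-01  7.028e-01 -1.500e-03 -6.000e-04] [ 0.08  0.04 -5.84]
[0.557 0.165 0.136] [0.569 0.336 0.27 ]
[0.0156 0.0041 0.5592] 2945
0.2 0.1383 0.2698
0.22 0.1375 0.2695
0.29 0.1383 0.2692
0.31 0.1394 0.2696
```

send_rows:
  plan: [-0.5,-2,0.2,0,0,2.8,0.5,-1.05,-3.4,0,0,0,2.8,0.5,-1.05,-3.4,0,0,0,2.8,0.5,-1.05,-3.4,0,0,0,2.7,0.5,-1.05,-3.4,0,0,0,0,0.5]

```text
clock: 4.37
ee_pos: [0.5128, 0.0944, 0.2766]
ee_rot: [0.639, 0.769, -0.001, -0.001]
contact_force: [0.9, 0.0, -5.7]
grip_width: 0.0088
```

send_rows:
  plan: [-1.05,-3.4,0,0,0,0,0.5,-1.05,-3.4,0,0.59,-3.2,0,0.5,-1.05,-3.4,0,0.59,-3.2,0,0.5,-1.05,-3.4,0,0.59,-3.2,0,0.5,-1.05,-3.4,0,0.59,-3.2,0,0.5]

```text
clock: 4.78
ee_pos: [0.4601, -0.0754, 0.2769]
ee_rot: [0.636, 0.763, 0.087, 0.073]
contact_force: [0.9, -0.3, -5.3]
grip_width: 0.0086
```

send_rows:
  plan: [-1.05,-3.4,0,0.59,-3.2,0,0.5,-1.05,-3.4,0,0.59,-3.2,0,0.5,-0.6,-2.4,0,0,0,0,0.5,0,0,0,0,0,0,0.5,0,0,0,0,0,0,0.5]

```text
clock: 5.2
ee_pos: [0.4333, -0.1674, 0.2768]
ee_rot: [0.632, 0.756, 0.13, 0.107]
contact_force: [-0.4, 0.6, -6.1]
grip_width: 0.009
```

```bash
cat > m.py <<'E'
from h import *
from scipy.spatial.transform import Rotation as Ro
a=np.deg2rad(10.4); O=np.array([.4636,-.1616]); X=np.array([np.cos(a),np.sin(a)]); Y=np.array([-X[1],X[0]])
def torest(W):
    d=W[...,:2]-O; return np.stack([d@X,d@Y,W[...,2]],-1)
def state():
    st=bot.state(); R=Ro.from_quat(st['ee_rot']).as_matrix(); z=R[:,2]
    print('t',round(st['clock'],2),'tcp',st['ee_pos'].round(4),'rest',torest(st['ee_pos']).round(4),'F',st['contact_force'].round(1),'w',round(st['grip_width'],4))
    zr=[z[:2]@X,z[:2]@Y,z[2]]; y=R[:,1]; print('toolz rest',np.round(zr,3),'tilt',np.rad2deg(np.arctan2(zr[0],-zr[2])).round(2),'tooly rest',np.round([y[:2]@X,y[:2]@Y,y[2]],3))
def plate(s,zlo=.01,zhi=.3):
    q=torest(pts(s)).reshape(-1,3); im=s['img'].reshape(-1,3)
    q=q[(abs(q[:,0])<.1)&(abs(q[:,1])<.12)&(q[:,2]>zlo)&(q[:,2]<zhi)&(im.max(1)<60)]
    return q
E
python3 - <<'E'
from m import *
state(); s=snap('scene','sc2'); q=plate(s,.1,.26)
m=np.ones(len(q),bool)
for _ in range(6):
    A=np.c_[q[:,1],q[:,2],np.ones(len(q))]; c=np.linalg.lstsq(A[m],q[m,0],rcond=None)[0]; m=abs(A@c-q[:,0])<.003
f=q[m]; print(c.round(4),m.sum(),len(q),'tilt',np.rad2deg(np.arctan(-c[1])).round(1),f.min(0).round(4),f.max(0).round(4))
E
```

```text
t 5.2 tcp [ 0.4333 -0.1674  0.2768] rest [-3.080e-02 -2.000e-04  2.768e-01] F [-0.4  0.6 -6.1] w 0.009
toolz rest [ 0.332  0.001 -0.943] tilt 19.38 tooly rest [ 0.943 -0.004  0.332]
[ 0.0011 -0.3382  0.0681] 1898 2308 tilt 18.7 [-0.0224 -0.0877  0.1465] [0.0196 0.084  0.26  ]
```

send_rows:
  plan: [0,0,-2,0,0,0,0.5,0,0,-3,0,0,0,0.5,0,0,-3,0,0,0,0.5,0,0,-3,0,0,0,0.5,-0.5,-0.1,-1,0,0,0,0.5]

```text
clock: 5.67
ee_pos: [0.4277, -0.1646, 0.1525]
ee_rot: [0.631, 0.758, 0.13, 0.104]
contact_force: [-1.2, 0.7, -7.3]
grip_width: 0.0085
```

send_rows:
  plan: [-0.8,-0.15,-0.5,0,0,0,0.5,-0.65,-0.11,-0.3,0,0,0,0.5,0,0,-0.3,0,0,0,0.5,0,0,-0.2,0,0,0,0.5,0,0,0,0,0,0,0.5]

```text
clock: 6.08
ee_pos: [0.4154, -0.1703, 0.1465]
ee_rot: [0.631, 0.757, 0.131, 0.11]
contact_force: [-0.5, 1.1, -6.1]
grip_width: 0.0088
```

```bash
python3 - <<'E'
from m import *
state(); s=snap('scene'); q=plate(s,.015,.13)
m=q[:,0]>-.05
for _ in range(8):
    A=np.c_[q[:,1],q[:,2],np.ones(len(q))]; c=np.linalg.lstsq(A[m],q[m,0],rcond=None)[0]; m=abs(A@c-q[:,0])<.003
f=q[m]; print(c.round(4),m.sum(),len(q),'tilt',np.rad2deg(np.arctan(-c[1])).round(1),f.min(0).round(4),f.max(0).round(4))
E
```

```text
t 6.08 tcp [ 0.4154 -0.1703  0.1465] rest [-0.0489  0.0002  0.1465] F [-0.5  1.1 -6.1] w 0.0088
toolz rest [ 0.336 -0.001 -0.942] tilt 19.62 tooly rest [0.942 0.    0.336]
[-0.0019 -0.3501  0.0069] 1550 2184 tilt 19.3 [-0.0412 -0.0883  0.0166] [0.0026 0.084  0.13  ]
```

send_rows:
  plan: [-0.3,-0.05,-0.2,0,0,0,0.5,0,0,-0.2,0,0,0,0.5,0,0,-0.1,0,0,0,0.5,0,0,0,0,0,0,0.5,0,0,0,0,0,0,0.5]

```text
clock: 6.55
ee_pos: [0.412, -0.1704, 0.1403]
ee_rot: [0.631, 0.757, 0.13, 0.108]
contact_force: [0.1, -0.3, -5.7]
grip_width: 0.0083
```

send_rows:
  plan: [0,0,-0.1,0,0,0,0.5,0,0,0,0,0,0,0.5,0,0,0,0,0,0,0.5]

```text
clock: 6.8
ee_pos: [0.412, -0.1704, 0.1393]
ee_rot: [0.631, 0.757, 0.13, 0.108]
contact_force: [0.2, -0.2, -6.1]
grip_width: 0.0089
```

send_rows:
  plan: [0,0,-0.1,0,0,0,0.5,0,0,0,0,0,0,0.5,0,0,0,0,0,0,0.5]

```text
clock: 7.05
ee_pos: [0.4122, -0.1706, 0.1387]
ee_rot: [0.631, 0.757, 0.13, 0.109]
contact_force: [-2.0, 0.1, -3.3]
grip_width: 0.0087
```

send_rows:
  plan: [-0.22,-0.04,-0.08,0.18,-0.98,0,0.5,-0.22,-0.04,-0.08,0.18,-0.98,0,0.5,0,0,0,0,0,0,0.5,0,0,0,0,0,0,0.5,0,0,0,0,0,0,0.5]

```text
clock: 7.47
ee_pos: [0.4076, -0.1714, 0.1369]
ee_rot: [0.629, 0.755, 0.144, 0.12]
contact_force: [0.3, -0.8, -3.5]
grip_width: 0.0087
```

```bash
cat >> m.py <<'E'
def face(s,zlo=.015,zhi=.13):
    q=plate(s,zlo,zhi); m=q[:,0]>-.05
    for _ in range(8):
        A=np.c_[q[:,1],q[:,2],np.ones(len(q))]; c=np.linalg.lstsq(A[m],q[m,0],rcond=None)[0]; m=abs(A@c-q[:,0])<.003
    f=q[m]; print('face',c.round(4),m.sum(),len(q),'tilt',np.rad2deg(np.arctan(-c[1])).round(1),f.min(0).round(4),f.max(0).round(4))
E
python3 - <<'E'
from m import *
state(); face(snap('scene'))
E
```

```text
t 7.47 tcp [ 0.4076 -0.1714  0.1369] rest [-0.0568  0.0005  0.1369] F [ 0.3 -0.8 -3.5] w 0.0087
toolz rest [ 0.367 -0.    -0.93 ] tilt 21.55 tooly rest [ 0.93  -0.     0.367]
face [-0.     -0.3933  0.0018] 1587 2297 tilt 21.5 [-0.0508 -0.0872  0.0151] [-0.002   0.0842  0.1298]
```

send_rows:
  plan: [0,0,0,0,0,0,1.4,0,0,0,0,0,0,1.8,0,0,0,0,0,0,3,0,0,0,0,0,0,3,0,0,0,0,0,0,3]

```text
clock: 7.93
ee_pos: [0.4078, -0.1712, 0.137]
ee_rot: [0.629, 0.755, 0.144, 0.12]
contact_force: [-0.4, 0.3, 0.4]
grip_width: 0.0299
```

```bash
python3 - <<'E'
from m import *
state(); face(snap('scene'))
E
```

```text
t 7.93 tcp [ 0.4078 -0.1712  0.137 ] rest [-0.0566  0.0006  0.137 ] F [-0.4  0.3  0.4] w 0.0299
toolz rest [ 0.367  0.    -0.93 ] tilt 21.55 tooly rest [0.93  0.    0.367]
face [ 0.0018 -0.3911  0.0012] 1561 2300 tilt 21.4 [-0.0522 -0.0891  0.0152] [-0.0024  0.0842  0.1299]
```

send_rows:
  plan: [-0.36,-0.07,0.93,0,0,0,3,-0.72,-0.13,1.86,0,0,0,3,-0.72,-0.13,1.86,0,0,0,3,-0.9,-0.16,2.3,0,0,0,3,-0.9,-0.16,2.35,0,0,0,3]

```text
clock: 8.4
ee_pos: [0.371, -0.1774, 0.2304]
ee_rot: [0.629, 0.755, 0.144, 0.119]
contact_force: [0.9, -0.4, -0.7]
grip_width: 0.0299
```

send_rows:
  plan: [0,0,0.8,-0.97,5.3,0,3,0,0,0.8,-0.97,5.3,0,3,0,0,0,-0.97,5.3,0,3,0,0,0,-0.97,5.3,0,3,0,0,0,0,0,0,4]

```text
clock: 8.82
ee_pos: [0.3728, -0.1772, 0.2454]
ee_rot: [0.639, 0.769, -0.001, -0.002]
contact_force: [0.7, 1.2, -0.7]
grip_width: 0.0392
```

send_rows:
  plan: [1.78,1.02,0,0,0,-7,4,1.78,1.02,0,0,0,-7,4,1.78,1.02,0,0,0,-7,4,1.78,1.02,0,0,0,-7,4,1.78,1.02,0,0,0,-7,4]

```text
clock: 9.23
ee_pos: [0.4612, -0.1262, 0.2457]
ee_rot: [0.843, 0.538, 0.001, -0.0]
contact_force: [-0.2, -0.5, 0.8]
grip_width: 0.0402
```

send_rows:
  plan: [1.78,1.02,0,0,0,-7,4,1.78,1.02,0,0,0,-7,4,1.78,1.02,0,0,0,-7,4,1.78,1.02,0,0,0,-7,4,1.78,1.02,0,0,0,-7,4]

```text
clock: 9.65
ee_pos: [0.5502, -0.0753, 0.2457]
ee_rot: [0.966, 0.259, 0.001, -0.001]
contact_force: [-0.4, 0.4, 0.2]
grip_width: 0.0399
```

send_rows:
  plan: [1.78,1.02,0,0,0,-7,4,1.78,1.02,0,0,0,-7,4,1.78,1.02,0,0,0,-7,4,1.78,1.02,0,0,0,-7,4,1,0.6,0,0,0,-7,4]

```text
clock: 10.07
ee_pos: [0.6318, -0.0281, 0.2453]
ee_rot: [0.999, -0.043, 0.001, -0.001]
contact_force: [-0.2, -0.2, -0.4]
grip_width: 0.0399
```

send_rows:
  plan: [0,0,-1.5,0,0,-7,4,0,0,-1.5,0,0,-7,4,0,0,-1.5,0,0,-7,4,0,0,0,0,0,0,4,0,0,0,0,0,0,4]

```text
clock: 10.48
ee_pos: [0.6303, -0.0292, 0.2002]
ee_rot: [0.976, -0.22, -0.0, -0.001]
contact_force: [-0.0, -0.5, 0.2]
grip_width: 0.0399
```

```bash
python3 - <<'E'
from m import *
state(); s=snap('scene','sc3'); face(s)
w=snap('wrist','w3')
st=bot.state(); R=Ro.from_quat(st['ee_rot']).as_matrix(); print('tooly',np.rad2deg(np.arctan2(R[1,1],R[0,1])),R[:,2].round(4))
for n,sn in (('w',w),('s',s)):
    Q=pts(sn); im=sn['img'].astype(int)
    inb=(Q[...,0]>.62)&(Q[...,0]<.76)&(Q[...,1]>-.055)&(Q[...,1]<.07)&(im.max(2)-im.min(2)<40)
    for lo,hi in ((.012,.019),(.025,.07),(.05,.062)):
        q=Q[inb&(Q[...,2]>lo)&(Q[...,2]<hi)]
        if len(q)>8: c,wh,a=cv2.minAreaRect((q[:,:2]*1000).astype(np.float32)); print(n,lo,len(q),np.round(c,1),np.round(wh,1),round(a,1),np.median(q[:,2]).round(4))
cv2.imwrite('pics/two3.png',np.hstack([cv2.resize(s['img'][100:310,150:430],(400,300)),cv2.resize(w['img'],(400,300))])[:,:,::-1])
E
```

```text
t 10.48 tcp [ 0.6303 -0.0292  0.2002] rest [0.1878 0.1001 0.2002] F [-0.  -0.5  0.2] w 0.0399
toolz rest [-0.     0.002 -1.   ] tilt -0.0 tooly rest [-0.585 -0.811 -0.001]
face [-0.0067 -0.3877  0.0009] 713 1189 tilt 21.2 [-0.0513 -0.0877  0.0152] [-0.0027  0.0842  0.129 ]
tooly -115.4281382381529 [ 3.1e-03  7.0e-04 -1.0e+00]
w 0.012 2606 [690.    6.7] [89.  39.8] 64.0 0.0167
w 0.025 591 [690.    6.5] [12.4 29.8] 64.6 0.0552
w 0.05 445 [690.    6.6] [12.4 29.8] 64.6 0.0556
s 0.012 301 [691.3   6.5] [91.5 41.4] 64.6 0.0161
s 0.025 129 [691.8   6.1] [15.9 29.6] 62.6 0.0469
s 0.05 55 [691.8   6.3] [15.  29.6] 59.6 0.0552
```

View pics/two3.png

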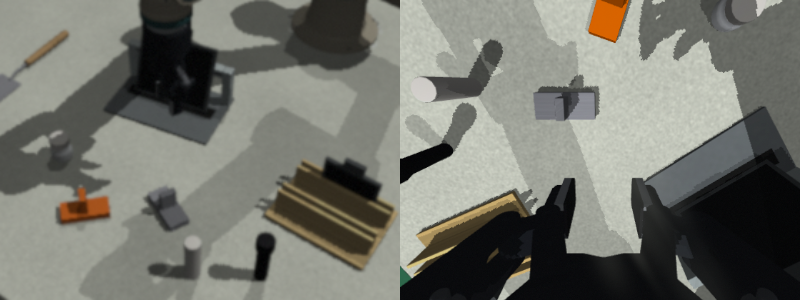

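The wrist view shows the steel chock at (566,105), clear of everything around it. The plate is leaning stably on the rest. Next I grasp the chock's fin.

send_rows:
  plan: [2,1.2,0,0,0,0,4,2,1.2,-1,0,0,0,4,2,1.18,-2,0,0,0,4,0,0,-3,0,0,0,4,0,0,-3,0,0,0,4]

```text
clock: 11.0
ee_pos: [0.6925, 0.0076, 0.1117]
ee_rot: [0.976, -0.22, 0.002, -0.001]
contact_force: [0.1, -1.0, -0.4]
grip_width: 0.0401
```

send_rows:
  plan: [0,0,-3,0,0,0,4,0,0,-3,0,0,0,4,0,0,-1.5,0,0,0,4,0,0,-1.1,0,0,0,4,0,0,0,0,0,0,4]

```text
clock: 11.42
ee_pos: [0.6902, 0.0068, 0.0232]
ee_rot: [0.975, -0.221, -0.001, -0.0]
contact_force: [-0.2, 0.0, -1.3]
grip_width: 0.0403
```

send_rows:
  plan: [0,0,0,0,0,0,0.7,0,0,0,0,0,0,0.7,0,0,0,0,0,0,0.7,0,0,0,0,0,0,0.7,0,0,0,0,0,0,0.7]

```text
clock: 11.83
ee_pos: [0.6924, 0.0069, 0.0279]
ee_rot: [0.975, -0.221, 0.003, -0.001]
contact_force: [-0.0, 0.3, 6.5]
grip_width: 0.0107
```

send_rows:
  plan: [0,0,0,0,0,0,0.7,0,0,0.5,0,0,0,0.7,0,0,1,0,0,0,0.7,0,0,0,0,0,0,0.7,0,0,0,0,0,0,0.7]

```text
clock: 12.25
ee_pos: [0.6911, 0.0069, 0.0405]
ee_rot: [0.975, -0.222, 0.001, -0.0]
contact_force: [0.5, 0.2, -4.4]
grip_width: 0.0105
```

```bash
python3 - <<'E'
from m import *
state()
E
```

```text
t 12.25 tcp [0.6911 0.0069 0.0405] rest [0.2542 0.1247 0.0405] F [ 0.5  0.2 -4.4] w 0.0105
toolz rest [ 0.002 -0.    -1.   ] tilt 0.1 tooly rest [-0.588 -0.809 -0.001]
```

send_rows:
  plan: [-0.9,-0.8,2,0,0,3,0.7,-2.4,-2.1,2,0,0,6,0.7,-2.4,-2.1,0,0,0,6,0.7,-2.4,-2.1,0,0,0,6,0.7,-2.4,-2.1,0,0,0,6,0.7]

```text
clock: 12.67
ee_pos: [0.5844, -0.0857, 0.0795]
ee_rot: [1.0, 0.015, 0.0, -0.0]
contact_force: [-0.3, 0.2, -4.1]
grip_width: 0.0109
```

send_rows:
  plan: [-2.4,-2.1,0,0,0,6,0.7,-2.4,-2.1,0,0,0,2.8,0.7,-2.2,-2.0,0,0,0,0,0.7,-0.8,-0.8,0,0,0,0,0.7,0,0,-2,0,0,0,0.7]

```text
clock: 13.08
ee_pos: [0.5084, -0.1578, 0.0634]
ee_rot: [0.996, 0.087, 0.003, 0.002]
contact_force: [1.2, -0.4, -3.1]
grip_width: 0.0103
```

send_rows:
  plan: [0,0,-0.5,0,0,0,0.7,0,0,0,0,0,0,0.7,0,0,0,0,0,0,0.7]

```text
clock: 13.33
ee_pos: [0.5078, -0.1545, 0.0544]
ee_rot: [0.996, 0.089, -0.0, -0.001]
contact_force: [0.8, 0.1, -4.6]
grip_width: 0.0109
```

```bash
cat >> m.py <<'E'
def chock(s,zb,n):
    """steel block: front (outer) long edge & ends; points at block top height zb+.016"""
    q=torest(pts(s)); im=s['img'].astype(int)
    k=(q[...,0]>-.01)&(q[...,0]<.12)&(abs(q[...,1])<.08)&(im.max(2)-im.min(2)<40)&(abs(q[...,2]-zb-.016)<.003)
    p=q[k]
    if len(p)>8:
        c,wh,a=cv2.minAreaRect((p[:,:2]*1000).astype(np.float32)); print(n,len(p),np.round(c,1),np.round(wh,1),round(a,1),np.median(p[:,2]).round(4),p.min(0).round(4),p.max(0).round(4))
E
python3 - <<'E'
from m import *
state(); s=snap('scene','sc4'); face(s)
q=torest(pts(s)); b=q[(q[...,0]>.0)&(q[...,0]<.12)&(abs(q[...,1])<.06)&(q[...,2]>.01)]
print(np.histogram(b[:,2],bins=np.arange(.01,.12,.005)))
cv2.imwrite('pics/c4.png',cv2.resize(s['img'][120:260,200:380],(720,560),interpolation=cv2.INTER_CUBIC)[:,:,::-1])
E
```

```text
t 13.33 tcp [ 0.5078 -0.1545  0.0544] rest [ 0.0448 -0.001   0.0544] F [ 0.8  0.1 -4.6] w 0.0109
toolz rest [-0.001  0.001 -1.   ] tilt -0.03 tooly rest [-0.003 -1.    -0.001]
face [-0.135  -0.3539  0.0081] 389 1728 tilt 19.5 [-0.0492  0.0031  0.0153] [-0.0014  0.1171  0.1297]
(array([ 19,   0,   0,  23,  36,  51, 187,  44,   7,   9,  12,  17,  17,
        16,  32,  13,  16,  18,  32,  49,  39]), array([0.01 , 0.015, 0.02 , 0.025, 0.03 , 0.035, 0.04 , 0.045, 0.05 ,
       0.055, 0.06 , 0.065, 0.07 , 0.075, 0.08 , 0.085, 0.09 , 0.095,
       0.1  , 0.105, 0.11 , 0.115]))
```

View pics/c4.png

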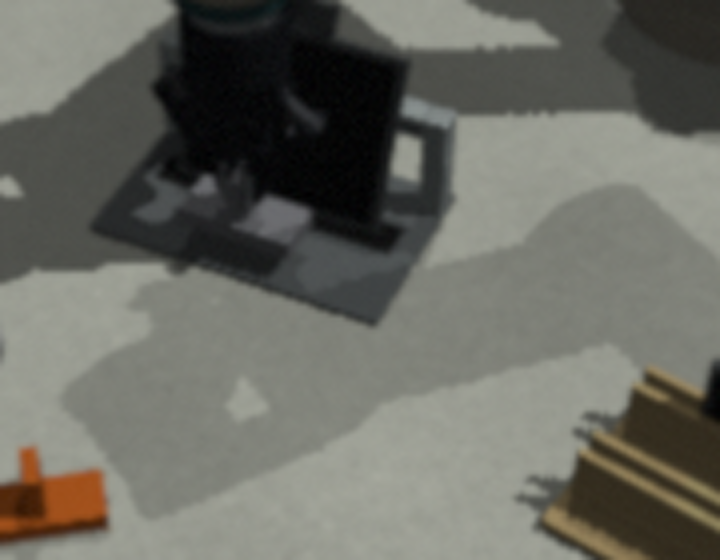

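The crop shows the plate leaning at (345,130) and the held chock's block at (280,220), just in front of it and level.

```bash
python3 - <<'E'
from m import *
s=snap('scene'); chock(s,.027,'s'); 
for n in ('wrist','top'):
    w=snap(n); chock(w,.027,n)
E
```

```text
s 213 [29.  -0.6] [93.  77.9] 89.5 0.0435 [-0.0098 -0.0474  0.04  ] [0.0676 0.0463 0.0459]
wrist 7404 [44.1 -1.5] [40.3 90.2] 0.1 0.0442 [ 0.0239 -0.0466  0.04  ] [0.0643 0.0436 0.046 ]
```

send_rows:
  plan: [0,0,-1,0,0,0,0.7,-0.6,-0.11,-0.8,0,0,0,0.7,-1,-0.18,0,0,0,0,0.7,-0.6,-0.11,0,0,0,0,0.7,0,0,0,0,0,0,0.7]

```text
clock: 13.95
ee_pos: [0.4843, -0.1591, 0.0358]
ee_rot: [0.996, 0.089, -0.001, -0.001]
contact_force: [-1.0, 0.5, -3.8]
grip_width: 0.0106
```

```bash
python3 - <<'E'
from m import *
state(); w=snap('wrist'); chock(w,.0095,'w')
q=torest(pts(w)); im=w['img'].astype(int)
# plate foot seen: points near face
k=(q[...,0]>-.06)&(q[...,0]<.0)&(abs(q[...,1])<.09)&(q[...,2]>.03)&(q[...,2]<.155); print(k.sum())
E
```

```text
t 13.95 tcp [ 0.4843 -0.1591  0.0358] rest [ 0.0208 -0.0013  0.0358] F [-1.   0.5 -3.8] w 0.0106
toolz rest [-0.001  0.001 -1.   ] tilt -0.08 tooly rest [-0.004 -1.    -0.001]
w 7840 [14.8  0. ] [159.9  49.5] 90.0 0.0246 [-0.01   -0.0799  0.0225] [0.0396 0.08   0.0285]
2095
```

send_rows:
  plan: [0,0,-0.2,0,0,0,0.7,0,0,-0.1,0,0,0,0.7,0,0,0,0,0,0,0.7,0,0,0,0,0,0,0.7]

```text
clock: 14.33
ee_pos: [0.4862, -0.1591, 0.0339]
ee_rot: [0.996, 0.089, 0.0, -0.0]
contact_force: [1.1, -0.1, -3.6]
grip_width: 0.0104
```

send_rows:
  plan: [0,0,-0.1,0,0,0,0.7,0,0,0,0,0,0,0.7,0,0,0,0,0,0,0.7]

```text
clock: 14.58
ee_pos: [0.4862, -0.1591, 0.0339]
ee_rot: [0.996, 0.089, 0.001, -0.0]
contact_force: [-4.0, 2.2, 5.6]
grip_width: 0.0111
```

```bash
cat >> m.py <<'E'
def look(cam='wrist'):
    w=snap(cam); q=torest(pts(w)); 
    for nm,k in (('blk',(q[...,0]>.012)&(q[...,0]<.05)&(abs(q[...,1])<.045)&(q[...,2]>.015)&(q[...,2]<.03)),('base',(q[...,0]>.05)&(q[...,0]<.075)&(abs(q[...,1])<.1)&(q[...,2]<.015))):
        p=q[k]
        if len(p)>30:
            A=np.c_[p[:,0],p[:,1],np.ones(len(p))]; c=np.linalg.lstsq(A,p[:,2],rcond=None)[0]
            print(nm,len(p),'slope',c[:2].round(3),'z',np.median(p[:,2]).round(4),'x',np.percentile(p[:,0],[1,99]).round(4),'y',np.percentile(p[:,1],[1,99]).round(4))
    return w
E
python3 - <<'E'
from m import *
state(); look('wrist'); look('scene')
E
```

```text
t 14.58 tcp [ 0.4862 -0.1591  0.0339] rest [ 0.0227 -0.0017  0.0339] F [-4.   2.2  5.6] w 0.0111
toolz rest [ 0.001  0.    -1.   ] tilt 0.07 tooly rest [-0.003 -1.    -0.   ]
blk 6577 slope [-0.061  0.   ] z 0.0226 x [0.0126 0.0411] y [-0.0443  0.0421]
base 15988 slope [-0.051 -0.   ] z 0.0066 x [0.0503 0.0748] y [-0.0981  0.098 ]
blk 224 slope [-0.055 -0.   ] z 0.0225 x [0.0131 0.0449] y [-0.0441  0.0428]
base 455 slope [-0.096 -0.004] z 0.0064 x [0.0501 0.0748] y [-0.0973  0.0972]
```

send_rows:
  plan: [0,0,0.1,0,0,0,1.4,0,0,0,0,0,0,2.2,0,0,0,0,0,0,3,0,0,0,0,0,0,3,0,0,0,0,0,0,3]

```text
clock: 15.1
ee_pos: [0.4859, -0.1591, 0.0337]
ee_rot: [0.996, 0.089, 0.0, -0.0]
contact_force: [-0.1, 0.2, 0.0]
grip_width: 0.0298
```

send_rows:
  plan: [0,0,1,0,0,0,3,0,0,2,0,0,0,3,0,0,2.5,0,0,0,3,1,0.2,3,0,0,0,3,2,0.4,3,0,0,0,3]

```text
clock: 15.52
ee_pos: [0.5149, -0.1533, 0.1506]
ee_rot: [0.996, 0.088, -0.0, -0.0]
contact_force: [0.7, -0.2, 0.9]
grip_width: 0.0299
```

send_rows:
  plan: [3,1.5,2,0,0,0,3,3,2.5,2,0,0,0,3,2,3.5,1,0,0,0,3,1,4,0,0,0,0,3,0,4,0,0,0,0,3]

```text
clock: 15.93
ee_pos: [0.6058, 0.0022, 0.1991]
ee_rot: [0.996, 0.088, 0.001, -0.0]
contact_force: [0.9, 0.0, -0.2]
grip_width: 0.0305
```

send_rows:
  plan: [0,4,0,0,0,0,3,-1,4,0,0,0,0,3,-1,3,0,0,0,0,3,0,0,0,0,0,0,3,0,0,0,0,0,0,3]

```text
clock: 16.35
ee_pos: [0.5839, 0.1123, 0.1986]
ee_rot: [0.996, 0.09, 0.001, -0.0]
contact_force: [1.0, -1.1, -0.6]
grip_width: 0.0299
```

```bash
python3 - <<'E'
from m import *
state(); s=look('scene'); face(s,.03); chock(s,.006,'s')
t=look('top'); chock(t,.006,'top')
cv2.imwrite('pics/end.png',np.hstack([cv2.resize(s['img'][120:225,200:340],(400,300)),cv2.resize(t['img'][190:295,260:400],(400,300))])[:,:,::-1])
E
```

```text
t 16.35 tcp [0.5839 0.1123 0.1986] rest [0.1677 0.2477 0.1986] F [ 1.  -1.1 -0.6] w 0.0299
toolz rest [ 0.001  0.    -1.   ] tilt 0.07 tooly rest [-0. -1. -0.]
blk 223 slope [-0.095 -0.005] z 0.0228 x [0.0123 0.0434] y [-0.0434  0.0426]
base 441 slope [-0.104 -0.003] z 0.0064 x [0.0504 0.0749] y [-0.0978  0.0969]
face [-0.0014 -0.3963  0.0016] 1369 1971 tilt 21.6 [-0.0523 -0.0877  0.03  ] [-0.0082  0.0838  0.13  ]
s 277 [16.8 -1.2] [156.1  53.4] 90.0 0.0223 [-0.0099 -0.0792  0.019 ] [0.0436 0.0769 0.025 ]
blk 174 slope [-0.021 -0.011] z 0.0222 x [0.0122 0.0485] y [-0.0437  0.0445]
base 382 slope [-0.026  0.   ] z 0.0063 x [0.0503 0.0747] y [-0.0981  0.0986]
top 157 [31.8  3.8] [ 83.4 148.8] 0.3 0.022 [-0.0098 -0.0708  0.019 ] [0.0737 0.078  0.0249]
```

View pics/end.png

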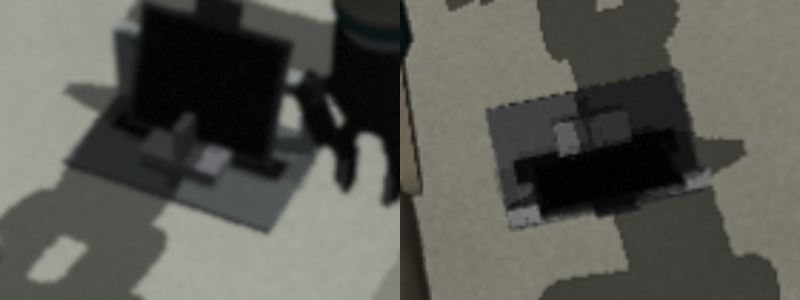

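```bash
python3 - <<'E'
from m import *
for n in ('scene','top'):
    q=torest(pts(snap(n)))
    p=q[(q[...,0]>-.005)&(q[...,0]<.06)&(abs(q[...,1])<.02)&(q[...,2]>.03)&(q[...,2]<.065)]
    print(n,len(p),p.min(0).round(4),p.max(0).round(4))
    p=q[(q[...,0]>-.005)&(q[...,0]<.06)&(abs(q[...,1])<.04)&(q[...,2]>.0195)&(q[...,2]<.025)]
    print(' blk x sorted hi',np.sort(p[:,0])[-20::3].round(4))
    f=q[(q[...,0]>.03)&(q[...,0]<.055)&(abs(q[...,1])<.04)&(q[...,2]>.009)&(q[...,2]<.019)]
    if len(f): print(' front face x med',np.median(f[:,0]).round(4),len(f))
    k=(q[...,2]>.09)&(q[...,2]<.1)&(q[...,0]<-.03)&(q[...,0]>-.08)&(q[...,1]<-.095)&(q[...,1]>-.12); print(' rail x',q[k][:,0].min().round(4),q[k][:,0].max().round(4)) if k.any() else 0
E
```

```text
scene 93 [ 0.0055 -0.0097  0.03  ] [0.0382 0.0052 0.0649]
 blk x sorted hi [0.0407 0.0409 0.0419 0.0421 0.0426 0.0428 0.0435]
 front face x med 0.0415 60
 rail x -0.0662 -0.0413
top 32 [ 0.0023 -0.0148  0.03  ] [0.0355 0.0161 0.065 ]
 blk x sorted hi [0.0329 0.0357 0.0362 0.0375 0.0382 0.0387 0.0399]
 front face x med 0.0429 45
 rail x -0.0655 -0.046
```

```bash
python3 - <<'E'
from m import *
print(ticket.finish_job()); state()
E
```

```text
the job is handed in; nothing more can be done
None
the job is handed in; nothing more can be done
```

I lifted the larger plate out of the +x slot by its tab and leaned it on the rest's rail, textured face outwards. I then stood the steel weight in front of its foot, let go of both and handed the job in at about 16 s.

Last checks before hand-in:
- **Plate:** tilt is about 21.6°, with its rear lower edge about 9 mm behind the rest's centre line, on the strip. It is centred within about 2 mm and square within about 0.5°.
- **Weight:** it stands flat on the base, with the block top 16 mm above it, and is centred within about 2 mm. While still held it was square to the rail within about 0.3°; I did not re-measure this after release.
- **Gap to the plate's foot:** about 3.5 mm.
    - **Views disagree:** the wrist and scene views put the weight's centre about 21 mm in front of the rest's centre, and the top view's front-face reading puts it at about 23 mm. At worst the gap is about 5 mm, inside the 7 mm allowed.
    - **Discarded reading:** one coarse top-view edge reading of 48.5 mm did not fit the others, and I put it down to edge noise.
- **Bystanders:** I saw none move in the pictures. I did not measure their positions again at the end.

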